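# Put away the tested hardness samples and set up the next one

### The arm

A 7-joint arm with a two-finger parallel gripper is mounted at the origin on the work surface. World frame = base frame: x ahead of the robot, y to its left, z up, the work surface at z = 0. Lengths are in mm, angles in rad, forces in N, time in s.
With the tool pointing down it reaches from about 400 to 875 mm from the base axis. Payload 19.3 kg.
Tool frame: the origin (TCP) lies on the centre line of the jaws, within the pads' length; the fingertips stand 8 mm ahead of it and the grasp point (between the pads) lies 11 mm behind it (bot.nose_length is the distance from the TCP to the fingertips, in mm); z points along the fingers, y is the direction in which the jaws open and shut (so a half turn about z gives the same grasp; the last joint's range is limited). The gripper opens to 85 mm and grips with 20 to 120 N. Pads are 22 mm wide; open, the fingers measure 114 mm over their backs; the gripper's body (76 mm by 85 mm) begins 54 mm behind the grasp point. The pads swing forward as they close: fully open they stand 13 mm farther back than shut.
Start: joints at [1.178, 0.521, -0.036, 1.599, 0.021, 1.021, -0.113], TCP at [198.236, -592.72, 239.291] pointing down, gripper open.
Joint ranges: [-2.91, 2.91], [-0.3, 2.13], [-1.5, 1.42], [0.17, 2.43], [-1.26, 4.41], [0.16, 1.93], [-2.52, 2.52]. Speed limits (rad/s): [1.89, 1.89, 2.39, 2.39, 3.01, 3.01, 3.01].

### API

Orientations are given as a unit quaternion [w, x, y, z].
In Python, from station import bot, grab_frame, camera_params, ticket gives the robot as it stands.
- The arm moves only by the tool drive_tool, never from a script. Its arguments are lists of equal length, an entry for each row: "rot": the turn, a rotation vector about the world's x, y, z in degrees, a list of three; "linear": the shift along the world's x, y, z in cm, a list of three; "claw": the opening in per cent of the stroke, from 0 (shut) to 100 (fully open). In form: {"rot": [[rx, ry, rz], ...], "linear": [[x, y, z], ...], "claw": [claw, ...]}. A call has exactly 10 rows; each row is the pose to reach, as a shift and turn from the pose commanded when the call began; what a row does not reach only later rows make up. A row lasts 1/12 s, in which the tool goes at most 41.7 mm and 7.16 degrees, less where a joint would pass 70% of its speed; a pose out of reach is approached as far as the arm can. A call with a gripper value outside its range is refused whole. The fingers move at their own pace and stop on an object; the grip force is fixed at half the most. Time passes only in rows, so rows that repeat a pose let the fingers close, or fill a call up. It gives the time, the measured TCP pose, the force and the opening at its end, in the units of the state.
- bot.get_state(): the state, without advancing time (a new reading comes with each control period).
- grab_frame(name): name is "scene" or "top" or "wrist"; returns (picture, depth): 384x512x3 uint8, red, green, blue; 384x512 float32, mm along the optical axis (not along the pixel's ray), 0 where there is no reading.
- camera_params(name): a dict with "K" (3x3 intrinsics, pixels), "k1" (the pictures are not rectified: a ray, as slopes to the right and down, at radius r is drawn at 1 + k1 r^2 times it, then the intrinsics apply), "R" (3x3) and "t" (3): a world point X has camera coordinates R X + t; the wrist camera has in their place "mount" (4x4, takes a point from camera to tool coordinates, whose origin is the TCP and whose axes are the flange's). Camera axes: x right, y down, z forward; pixel columns grow to the right and rows downward; lengths in mm; the calibration is good to about 2 mm. A picture is of the moment at which its call begins: read the wrist's pose just before it. camera_params takes no time and is no camera call.
- ticket.job_done(): hands the job in, once; it reports no verdict.
The state is a dict: "t": time; "q": joint angles; "joint_vel": joint speeds; "joint_efforts": joint torques, N m; "eef_pos": TCP position; "orientation": TCP orientation; "contact_force": force on the tool from outside, world axes, zero at the start; "wrist_torque": the same for the moment, N m; "opening": opening from 0.0 (shut) to 1.0 (fully open).
Only numpy, scipy, OpenCV 4.12 (cv2) and the standard library are available. Lean on these libraries where they do the work, as an engineer would, in place of code of your own. Each camera call takes 0.05 s, during which the arm holds its last target. There are 200 camera calls.

### The job

The hardness tests on the four dented samples are finished: put the two brass ones in the yellow tray and the two dark steel ones in the blue tray (one steel sample is still on the round anvil table). Only when all four are put away, stand the finned aluminium cylinder in the middle of the anvil table, ready for the next test. Set each piece flat on its base, the same way up as now, do not drop any, and leave the oil jar and the red-knobbed spare anvil where they are.

Things in the scene. Friction and masses are not known exactly. Their poses are not given: they have to be found in the camera images.
- brass_round_mid (a point): brass (golden) round sample, a plain cylinder 42 mm in diameter and 32 mm high, a black disc on its top; loose, about 0.3 kg. Point at its centre, half-way up (16 mm above its underside); z up
- brass_block_mid (a point): brass (golden) square block, 36 x 36 x 30 mm high, small dark dents on top; loose, about 0.3 kg. Point at its centre, 15 mm above its underside; x and y along its sides, z up
- steel_block_mid (a point): dark steel block, 42 mm (its x) by 32 mm (its y) by 30 mm high, small bright dents on top; loose, about 0.3 kg. Point at its centre, 15 mm above its underside; z up
- steel_round_mid (a point): dark steel disc, 48 mm in diameter and 26 mm high, small bright dents on top; loose, about 0.35 kg; at the start it stands on the anvil table. Point at its centre, 13 mm above its underside; z up
- cylinder_mid (a point): bright aluminium cylinder with fins around it and a dark bore in its top, 50 mm in diameter over the fins and 65 mm high, standing upright; loose, about 0.22 kg. Point at its centre, 32.5 mm above its underside; z up
- tray_yellow: yellow tray, screwed to the bench: 120 mm (its x) by 180 mm (its y) outside, 18 mm high, walls and floor 5 mm thick, open on top, room for two samples side by side along y. Origin at the centre of its underside, z up
- tray_blue: blue tray, screwed to the bench: 120 mm (its x) by 180 mm (its y) outside, 18 mm high, walls and floor 5 mm thick, open on top, room for two samples side by side along y. Origin at the centre of its underside, z up
- anvil_top (a point): anvil table, fixed: a bright steel round plate 136 mm in diameter, its top 30 mm above the bench, with a dark thin circle of 72 mm diameter around its middle. Point at the centre of its top face; z up
- spare_anvil_mid (a point): spare anvil to be left alone: a steel disc 44 mm in diameter with a round red knob, 48 mm high in all; loose. Point at its centre, half-way up (24 mm)
- oil_jar_mid (a point): amber glass oil jar with a white cap, to be left alone: 48 mm in diameter, 55 mm high; loose. Point at its centre, half-way up (27.5 mm)
Things that resemble listed ones, but are neither listed nor needed, are in the scene too. Leave any purple look-alike of the part that bears brass_block_mid alone.

How it is judged (in metres and radians):
On the way, in this order (a step that is already met when the one before it is completed fails the run):
1. both brass samples stand in the yellow tray and both steel samples in the blue tray, at rest and released (x of brass_round_mid in the frame of tray_yellow between -0.045 and 0.045 m and y of brass_round_mid in the frame of tray_yellow between -0.075 and 0.075 m and z of brass_round_mid in the frame of tray_yellow between 0.016 and 0.026 m and angle between each of brass_round_mid, brass_block_mid, steel_block_mid, steel_round_mid's own z axis and vertical below 0.12 rad and linear speed of each of brass_round, brass_block, steel_block, steel_round below 0.03 m/s and x of brass_block_mid in the frame of tray_yellow between -0.045 and 0.045 m and y of brass_block_mid in the frame of tray_yellow between -0.075 and 0.075 m and z of brass_block_mid in the frame of tray_yellow between 0.015 and 0.025 m and x of steel_block_mid in the frame of tray_blue between -0.045 and 0.045 m and y of steel_block_mid in the frame of tray_blue between -0.075 and 0.075 m and z of steel_block_mid in the frame of tray_blue between 0.015 and 0.025 m and x of steel_round_mid in the frame of tray_blue between -0.045 and 0.045 m and y of steel_round_mid in the frame of tray_blue between -0.075 and 0.075 m and z of steel_round_mid in the frame of tray_blue between 0.013 and 0.023 m and contact force between the fingers and brass_round below 0.1 N and contact force between the fingers and brass_block below 0.1 N and contact force between the fingers and steel_block below 0.1 N and contact force between the fingers and steel_round below 0.1 N), for 0.2 s.
2. the finned cylinder stands in the middle of the anvil table, released (horizontal distance between cylinder_mid and anvil_top below 0.015 m and z of cylinder_mid in the frame of anvil_top between 0.0275 and 0.0375 m and angle between cylinder_mid's own z axis and vertical below 0.12 rad and linear speed of cylinder below 0.03 m/s and contact force between the fingers and cylinder below 0.1 N), for 0.2 s.
At the end, for the whole second after the job is handed in: Brass samples on the yellow tray's floor, steel ones on the blue tray's (centres within 45 mm across, 75 mm along, 5 mm in height), the finned cylinder on the anvil table within 15 mm of its centre; all upright within 0.12 rad, released and at rest (under 0.03 m/s) (all of step 1 and all of step 2); the robot touches nothing.
It fails at once if the spare anvil is pushed more than 15 mm from its place or tipped (distance of spare_anvil_mid from where it was at the start of the episode above 0.015 m or angle between spare_anvil_mid's own z axis and vertical above 0.3 rad).
It fails at once if the oil jar is pushed more than 15 mm from its place or tipped (distance of oil_jar_mid from where it was at the start of the episode above 0.015 m or angle between oil_jar_mid's own z axis and vertical above 0.3 rad).
It fails at once if one of the samples or the cylinder is dropped or thrown (moves at over 0.7 m/s when not held) ((linear speed of brass_round above 0.7 m/s and contact force between the fingers and brass_round below 0.1 N) or (linear speed of brass_block above 0.7 m/s and contact force between the fingers and brass_block below 0.1 N) or (linear speed of steel_block above 0.7 m/s and contact force between the fingers and steel_block below 0.1 N) or (linear speed of steel_round above 0.7 m/s and contact force between the fingers and steel_round below 0.1 N) or (linear speed of cylinder above 0.7 m/s and contact force between the fingers and cylinder below 0.1 N)).
It also fails if it takes over 122 s, if anything falls off the work surface, if the arm or the gripper's body presses on something with over 40 N, if the wrist force passes 120 N, or if a joint passes its speed limit or range.

## Working session

There is one attempt and no reset: what is moved stays moved. The work goes in short steps, Python scripts to look and compute and a tool call to move; the robot and the scene stay as the last step left them, time stands still between calls to the robot, and variables do not carry over. Pictures are saved under pics/ and viewed, about 12 in all and at most 16, crops included, and the job is handed in when it is done.

Besides the shell and the picture viewer there is one more tool, called after ">>>" as name(argument=value, ...) on one line, values as JSON. drive_tool: Moves the arm, as the interface text tells. Its arguments: {"type":"object","properties":{"rot":{"type":"array"},"linear":{"type":"array"},"claw":{"type":"array"}},"required":["rot","linear","claw"]}

```bash
ls; mkdir -p pics; python3 - <<'E'
from station import bot,grab_frame,camera_params
import cv2,numpy as np
s=bot.get_state();print({k:np.round(v,3).tolist() for k,v in s.items()},bot.nose_length)
for n in("scene","top"):
    p,d=grab_frame(n);cv2.imwrite(f"pics/{n}0.png",p[:,:,::-1]);np.save(f"pics/{n}0.npy",d)
    c=camera_params(n);print(n,{k:np.round(v,3).tolist() for k,v in c.items()})
print(camera_params("wrist"))
E
```

```text
pics
{'t': 0.0, 'q': [1.178, 0.522, -0.036, 1.6, 0.021, 1.021, -0.113], 'joint_vel': [-0.0, -0.002, -0.001, -0.001, -0.0, 0.001, -0.0], 'joint_efforts': [-0.001, -92.711, 1.98, -36.994, 0.018, 0.008, 0.0], 'eef_pos': [198.115, -592.437, 238.71], 'orientation': [-0.001, 0.987, 0.161, -0.0], 'contact_force': [0.415, 0.295, -0.289], 'wrist_torque': [-0.034, 0.031, 0.021], 'opening': 1.002} 8.0
scene {'K': [[363.143, 0.0, 259.099], [0.0, 363.143, 188.952], [0.0, 0.0, 1.0]], 'k1': -0.014, 'R': [[0.759, 0.651, -0.005], [0.528, -0.621, -0.579], [-0.38, 0.437, -0.815]], 't': [-381.651, -210.729, 1184.776]}
top {'K': [[382.003, 0.0, 255.437], [0.0, 382.003, 190.368], [0.0, 0.0, 1.0]], 'k1': -0.003, 'R': [[-0.003, -1.0, -0.017], [-0.998, 0.004, -0.058], [0.058, 0.017, -0.998]], 't': [20.701, 465.9, 794.745]}
{'K': array([[316.40771463,   0.        , 251.6517792 ],
       [  0.        , 316.40771463, 190.33336323],
       [  0.        ,   0.        ,   1.        ]]), 'k1': -0.05804937374418132, 'mount': array([[ 4.93522225e-04, -9.55889572e-01, -2.93725862e-01,
         7.58722300e+01],
       [ 9.99999827e-01,  5.65361558e-04, -1.59676363e-04,
        -7.14345563e-01],
       [ 3.18694281e-04, -2.93725733e-01,  9.55889686e-01,
        -1.35541433e+02],
       [ 0.00000000e+00,  0.00000000e+00,  0.00000000e+00,
         1.00000000e+00]])}
```

View pics/top0.png

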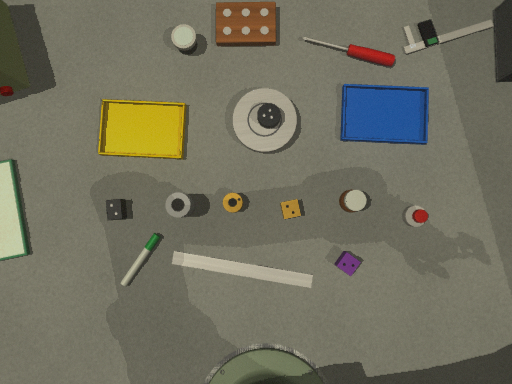

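View pics/scene0.png

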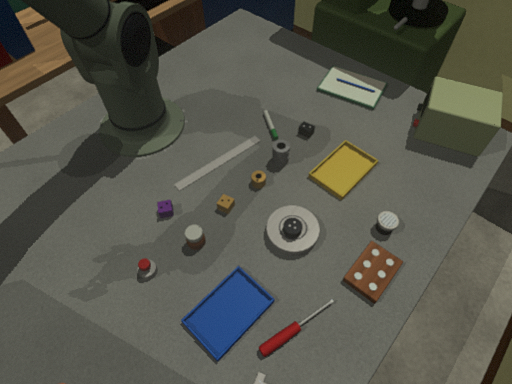

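Candidates (top view): brass round (232,202); brass block (291,209), with the purple look-alike at (348,263); steel block (116,209); steel round on the anvil (268,116); finned cylinder (178,205), with a ribbed white-capped pot at (184,38) that could be mistaken for it. Leave alone: jar (354,201) and spare anvil (417,216). Trays: yellow (142,129), blue (385,114). I'll go by colour and description, check with a close crop, and measure the top faces.

```bash
cat > h.py <<'E'
import numpy as np,cv2
from scipy.spatial.transform import Rotation as Ro
from station import bot,grab_frame,camera_params
def pose():
    s=bot.get_state();w,x,y,z=s["orientation"];return np.array(s["eef_pos"]),Ro.from_quat([x,y,z,w]).as_matrix(),s
def ext(n,P=None):
    c=camera_params(n)
    if n=="wrist":
        p,R,_=P;M=c["mount"];return c,R@M[:3,:3],R@M[:3,3]+p
    R=np.array(c["R"]);return c,R.T,-R.T@np.array(c["t"])
def dirs(n,uv,P=None):
    c,Rw,o=ext(n,P)
    q=cv2.undistortPoints(np.float64(uv).reshape(-1,1,2),c["K"],np.float64([c["k1"],0,0,0])).reshape(-1,2)
    return np.c_[q,np.ones(len(q))]@Rw.T,o
def plane(n,uv,z,P=None):
    d,o=dirs(n,uv,P);return o+d*((z-o[2])/d[:,2])[:,None]
def cloud(n,D,P=None):
    v,u=np.mgrid[:D.shape[0],:D.shape[1]]
    d,o=dirs(n,np.c_[u.ravel(),v.ravel()],P);X=o+d*D.ravel()[:,None];X[D.ravel()==0]=np.nan
    return X.reshape(D.shape+(3,))
def topface(X,seed,h,r=45,tol=5):
    m=(np.hypot(X[...,0]-seed[0],X[...,1]-seed[1])<r)&(abs(X[...,2]-h)<tol)
    n,l,st,ce=cv2.connectedComponentsWithStats(m.astype(np.uint8))
    if n<2:return None
    k=1+np.argmax(st[1:,4]);p=X[l==k];uv=np.argwhere(l==k)
    rc=cv2.minAreaRect(p[:,:2].astype(np.float32))
    return dict(n=len(p),c=np.round(rc[0],1),size=np.round(rc[1],1),ang=round(rc[2],1),mean=np.round(p.mean(0),1))
E
python3 - <<'E'
from h import *
D=np.load("pics/top0.npy");X=cloud("top",D)
for n,uv,h in [("brass_round",(232,202),32),("brass_block",(291,209),30),("steel_block",(116,209),30),("steel_round",(268,116),56),("cyl",(178,205),65),("anvil",(265,120),30),("jar",(354,201),55),("spare",(417,216),15),("spareknob",(420,216),46),("yel",(142,129),18),("blue",(385,114),18),("floorY",(142,129),5),("floorB",(385,114),5)]:
    s=plane("top",[uv],h)[0]
    print(n,s.round(),topface(X,s,h,r=120 if n in("yel","blue","anvil","floorY","floorB") else 45,tol=4 if 'l' in n else 5))
im=cv2.imread("pics/top0.png");cv2.imwrite("pics/crop0.png",cv2.resize(im[80:290,90:440],None,fx=2.25,fy=2.25,interpolation=cv2.INTER_CUBIC))
E
```

```text
brass_round [441.  67.  32.] {'n': 315, 'c': array([440. ,  66.3]), 'size': array([39.5, 39.4]), 'ang': 89.2, 'mean': array([440.5,  66.4,  32.6])}
brass_block [426. -55.  30.] {'n': 299, 'c': array([426.8, -53.5]), 'size': array([35.8, 35.8]), 'ang': 11.8, 'mean': array([426.9, -53.4,  30.4])}
steel_block [427. 309.  30.] {'n': 315, 'c': array([427.3, 313.6]), 'size': array([42.1, 32.5]), 'ang': 5.8, 'mean': array([427.2, 313.4,  30.3])}
steel_round [614.  -8.  56.] {'n': 425, 'c': array([617.8,  -8.9]), 'size': array([46.4, 46.6]), 'ang': 43.2, 'mean': array([617.8,  -8.8,  56.6])}
cyl [435. 172.  65.] {'n': 498, 'c': array([435.9, 172.4]), 'size': array([48.5, 48.8]), 'ang': 45.8, 'mean': array([435.3, 172.6,  65.5])}
anvil [613.  -2.  30.] {'n': 2711, 'c': array([614.3,  -0.7]), 'size': array([132.3, 134.6]), 'ang': 89.7, 'mean': array([611.6,   1.2,  30.7])}
jar [ 441. -178.   55.] {'n': 367, 'c': array([ 443.5, -181.2]), 'size': array([42., 40.]), 'ang': 89.7, 'mean': array([ 443.6, -180.8,   55.6])}
spare [ 411. -319.   15.] {'n': 62, 'c': array([ 413.8, -300.2]), 'size': array([17.3, 37.2]), 'ang': 71.4, 'mean': array([ 415.5, -299.5,   17.1])}
spareknob [ 411. -312.   46.] {'n': 155, 'c': array([ 412.1, -312.7]), 'size': array([26. , 26.1]), 'ang': 89.9, 'mean': array([ 411.5, -312.3,   48.1])}
yel [598. 261.  18.] {'n': 699, 'c': array([600.2, 263.2]), 'size': array([181. , 120.5]), 'ang': 86.8, 'mean': array([600.5, 265.6,  18. ])}
blue [ 627. -256.   18.] {'n': 749, 'c': array([ 629.1, -256.2]), 'size': array([180.8, 121.3]), 'ang': 86.8, 'mean': array([ 629.8, -258.6,   18.2])}
floorY [601. 265.   5.] {'n': 3826, 'c': array([601.8, 265.4]), 'size': array([169.7, 109.5]), 'ang': 86.9, 'mean': array([601.5, 265.2,   5.5])}
floorB [ 630. -260.    5.] {'n': 3876, 'c': array([ 630.9, -258.2]), 'size': array([169.7, 109.8]), 'ang': 87.1, 'mean': array([ 630.6, -258.6,    5.8])}
```

View pics/crop0.png

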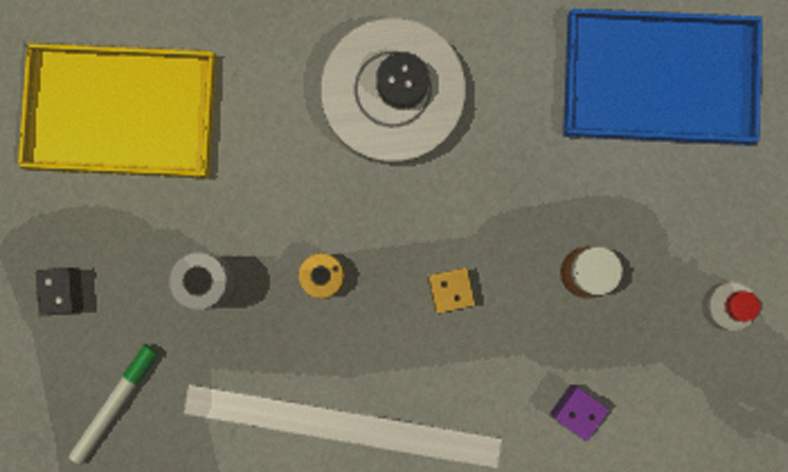

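The crop confirms the choices: golden block at crop (452,290), golden round at (321,275), dark block at (58,290), dark disc at (402,80) and finned cylinder at (197,281). The purple block, jar and red knob are clearly different. Measured sizes and heights all match, so I'm starting with the brass block.

>>> drive_tool(rot=[[0,0,6],[0,0,12],[0,0,18],[0,0,24],[0,0,30],[0,0,36],[0,0,42],[0,0,48],[0,0,54],[0,0,60]], linear=[[0.8,1.8,0],[2.3,5.4,0],[3.9,9.1,0],[5.5,12.8,0],[7.0,16.5,0],[8.6,20.2,0],[10.2,23.9,0],[11.7,27.6,0],[13.3,31.3,0],[14.9,35.0,0]], claw=[100,100,100,100,100,100,100,100,100,100])

```text
t: 0.93
eef_pos: [347.3, -240.9, 239.3]
orientation: [0.0, 0.773, 0.635, -0.0]
contact_force: [1.1, -0.2, 0.3]
opening: 1.004
```

>>> drive_tool(rot=[[0,0,5],[0,0,10],[0,0,15],[0,0,20],[0,0,23],[0,0,23],[0,0,23],[0,0,23],[0,0,23],[0,0,23]], linear=[[1.6,3.7,-1.5],[3.1,7.4,-3],[4.7,11.1,-4],[6.3,14.8,-5],[7.5,17.5,-5],[8.0,18.9,-5],[8,18.9,-5],[8,18.9,-5],[8,18.9,-5],[8,18.9,-5]], claw=[100,100,100,100,100,100,100,100,100,100])

```text
t: 1.77
eef_pos: [426.9, -54.8, 189.2]
orientation: [0.0, 0.633, 0.774, -0.0]
contact_force: [0.5, 0.3, 0.1]
opening: 1.003
```

```bash
cat >> h.py <<'E'
def yaw(P):return np.degrees(np.arctan2(P[1][1,1],P[1][0,1]))
def look(seed,h,r=45,tol=4,name=None):
    P=pose();p,D=grab_frame("wrist");X=cloud("wrist",D,P)
    if name:cv2.imwrite(f"pics/{name}.png",p[:,:,::-1])
    print("tcp",P[0].round(1),"jaw",yaw(P).round(1),"t",P[2]["t"]);print(topface(X,seed,h,r,tol));return X,p
E
python3 -c "
from h import *
look((427,-53.5),30,name='w1')"
```

```text
tcp [426.9 -54.8 189.2] jaw 11.4 t 1.7667
{'n': 1372, 'c': array([427.6, -51.3]), 'size': array([35.7, 35.7]), 'ang': 11.2, 'mean': array([427.4, -50.8,  30.9])}
```

>>> drive_tool(rot=[[0,0,0],[0,0,0],[0,0,0],[0,0,0],[0,0,0],[0,0,0],[0,0,0],[0,0,0],[0,0,0],[0,0,0]], linear=[[0,0.2,-3],[0,0.2,-7],[0,0.2,-11],[0,0.2,-14.5],[0,0.2,-16.8],[0,0.2,-17.8],[0,0.2,-17.8],[0,0.2,-17.8],[0,0.2,-17.8],[0,0.2,-17.8]], claw=[100,100,100,100,100,100,100,30,30,30])

```text
t: 2.65
eef_pos: [427.8, -52.1, 12.3]
orientation: [0.001, 0.633, 0.774, 0.0]
contact_force: [-0.0, -0.7, -0.2]
opening: 0.604
```

>>> drive_tool(rot=[[0,0,0],[0,0,0],[0,0,0],[0,0,0],[0,0,0],[0,0,0],[0,0,0],[0,0,0],[0,0,0],[0,0,0]], linear=[[0,0,0],[0,0,0],[0,0,0],[0,0,0],[0,0,0],[0,0,0],[0,0,0],[0,0,0.5],[0,0,1.5],[0,0,3]], claw=[0,0,0,0,0,0,0,0,0,0])

```text
t: 3.48
eef_pos: [426.8, -51.7, 41.5]
orientation: [-0.0, 0.633, 0.774, -0.0]
contact_force: [-0.5, 1.0, -2.3]
opening: 0.407
```

>>> drive_tool(rot=[[0,0,0],[0,0,-1],[0,0,-3],[0,0,-5],[0,0,-7],[0,0,-9],[0,0,-11],[0,0,-13],[0,0,-14.6],[0,0,-14.6]], linear=[[0.3,0.5,2.5],[1.5,2.4,5.3],[3.4,5.5,7],[5.5,8.8,7],[7.6,12.1,7],[9.7,15.4,7],[11.8,18.7,7],[13.9,22,7],[15.9,25.3,7],[17.2,27.4,7]], claw=[0,0,0,0,0,0,0,0,0,0])

```text
t: 4.32
eef_pos: [600.1, 226.1, 112.0]
orientation: [-0.001, 0.726, 0.688, 0.001]
contact_force: [-0.5, 0.8, -2.4]
opening: 0.409
```

>>> drive_tool(rot=[[0,0,0],[0,0,0],[0,0,0],[0,0,0],[0,0,0],[0,0,0],[0,0,0],[0,0,0],[0,0,0],[0,0,0]], linear=[[0,0,0],[0,0,-2],[0,0,-4.5],[0,0,-6.5],[0,0,-7.8],[0,0,-8.3],[0,0,-8.3],[0,0,-8.3],[0,0,-8.3],[0,0,-8.3]], claw=[0,0,0,0,0,0,0,0,0,0])

```text
t: 5.15
eef_pos: [599.9, 222.4, 29.5]
orientation: [0.0, 0.726, 0.688, 0.001]
contact_force: [-0.3, -0.1, -2.3]
opening: 0.408
```

>>> drive_tool(rot=[[0,0,0],[0,0,0],[0,0,0],[0,0,0],[0,0,0],[0,0,0],[0,0,0],[0,0,0],[0,0,0],[0,0,0]], linear=[[0,0,-0.6],[0,0,-1.0],[0,0,-1.15],[0,0,-1.15],[0,0,-1.15],[0,0,-1.15],[0,0,-1.15],[0,0,0.5],[0,0,4],[0,0,8]], claw=[0,0,0,0,60,65,65,65,65,65])

```text
t: 5.98
eef_pos: [598.0, 221.9, 107.5]
orientation: [-0.001, 0.726, 0.688, -0.002]
contact_force: [0.9, 0.6, 1.3]
opening: 0.644
```

>>> drive_tool(rot=[[0,0,0],[0,0,0],[0,0,0],[0,0,0],[0,0,0],[0,0,0],[0,0,0],[0,0,0],[0,0,0],[0,0,0]], linear=[[-1.5,-1.5,3],[-4.3,-4.2,6],[-7.1,-7,7],[-9.9,-9.8,7],[-12.5,-12.3,7],[-14.7,-14.4,7],[-15.9,-15.6,7],[-15.9,-15.6,7],[-15.9,-15.6,7],[-15.9,-15.6,7]], claw=[100,100,100,100,100,100,100,100,100,100])

```text
t: 6.82
eef_pos: [440.9, 66.8, 178.5]
orientation: [0.0, 0.726, 0.688, 0.0]
contact_force: [0.4, 0.4, -0.3]
opening: 0.998
```

```bash
python3 -c "
from h import *
look((440.3,66.3),32)"
```

```text
tcp [440.9  66.8 178.5] jaw -3.1 t 6.8167
{'n': 1556, 'c': array([441.4,  68.9]), 'size': array([41. , 40.8]), 'ang': 60.4, 'mean': array([441.6,  69.6,  33. ])}
```

>>> drive_tool(rot=[[0,0,0],[0,0,0],[0,0,0],[0,0,0],[0,0,0],[0,0,0],[0,0,0],[0,0,0],[0,0,0],[0,0,0]], linear=[[0,0.1,-3],[0,0.1,-7],[0,0.1,-11],[0,0.1,-14],[0,0.1,-16],[0,0.1,-16.6],[0,0.1,-16.6],[0,0.1,-16.6],[0,0.1,-16.6],[0,0.1,-16.6]], claw=[100,100,100,100,100,100,90,60,30,0])

```text
t: 7.7
eef_pos: [441.1, 67.4, 13.5]
orientation: [0.001, 0.726, 0.688, 0.001]
contact_force: [-0.5, 0.3, 5.3]
opening: 0.492
```

>>> drive_tool(rot=[[0,0,0],[0,0,0],[0,0,0],[0,0,0],[0,0,0],[0,0,0],[0,0,0],[0,0,0],[0,0,0],[0,0,0]], linear=[[0,0,0],[0,0,0],[0,0,0],[0,0,0],[0,0,0],[0,0,0.5],[0,0,1.5],[0,0,3],[0,0,3],[0,0,3]], claw=[0,0,0,0,0,0,0,0,0,0])

```text
t: 8.53
eef_pos: [441.0, 67.1, 43.4]
orientation: [0.001, 0.726, 0.687, 0.001]
contact_force: [0.2, 0.4, -3.6]
opening: 0.471
```

>>> drive_tool(rot=[[0,0,0],[0,0,0],[0,0,0],[0,0,0],[0,0,0],[0,0,0],[0,0,0],[0,0,0],[0,0,0],[0,0,0]], linear=[[0.3,0.5,2.5],[1.5,2.2,5.3],[3.4,5,7],[5.5,8.1,7],[7.6,11.2,7],[9.7,14.3,7],[11.8,17.4,7],[13.9,20.5,7],[15.6,23,7],[16.2,23.9,7]], claw=[0,0,0,0,0,0,0,0,0,0])

```text
t: 9.37
eef_pos: [603.0, 310.4, 111.5]
orientation: [-0.001, 0.725, 0.689, 0.001]
contact_force: [0.0, 0.9, -2.8]
opening: 0.474
```

>>> drive_tool(rot=[[0,0,0],[0,0,0],[0,0,0],[0,0,0],[0,0,0],[0,0,0],[0,0,0],[0,0,0],[0,0,0],[0,0,0]], linear=[[0,0,0],[0,0,-2],[0,0,-4.5],[0,0,-6.5],[0,0,-7.8],[0,0,-8.3],[0,0,-8.3],[0,0,-8.3],[0,0,-8.3],[0,0,-8.3]], claw=[0,0,0,0,0,0,0,0,0,0])

```text
t: 10.2
eef_pos: [602.8, 306.5, 30.5]
orientation: [0.0, 0.726, 0.688, 0.001]
contact_force: [1.6, -0.2, -3.5]
opening: 0.472
```

>>> drive_tool(rot=[[0,0,0],[0,0,0],[0,0,0],[0,0,0],[0,0,0],[0,0,0],[0,0,0],[0,0,0],[0,0,0],[0,0,0]], linear=[[0,0,-0.6],[0,0,-1.0],[0,0,-1.15],[0,0,-1.15],[0,0,-1.15],[0,0,-1.15],[0,0,-1.15],[0,0,0.5],[0,0,4],[0,0,8]], claw=[0,0,0,0,65,70,70,70,70,70])

```text
t: 11.03
eef_pos: [601.1, 305.9, 109.6]
orientation: [-0.001, 0.726, 0.688, -0.002]
contact_force: [0.2, -0.2, 0.4]
opening: 0.7
```

>>> drive_tool(rot=[[0,0,1],[0,0,3],[0,0,5],[0,0,7],[0,0,8.9],[0,0,8.9],[0,0,8.9],[0,0,8.9],[0,0,8.9],[0,0,8.9]], linear=[[-1.5,0,3],[-4.5,0.2,6],[-8.1,0.4,7],[-12,0.6,7],[-15.5,0.7,7],[-17.5,0.7,7],[-17.5,0.7,7],[-17.5,0.7,7],[-17.5,0.7,7],[-17.5,0.7,7]], claw=[100,100,100,100,100,100,100,100,100,100])

```text
t: 11.87
eef_pos: [428.2, 313.2, 179.6]
orientation: [0.0, 0.671, 0.742, 0.0]
contact_force: [-0.5, -0.9, -0.1]
opening: 1.001
```

```bash
python3 -c "
from h import *
look((427.3,313.5),30)"
```

```text
tcp [428.2 313.2 179.6] jaw 5.7 t 11.8667
{'n': 1528, 'c': array([428.3, 316.5]), 'size': array([41.9, 31.8]), 'ang': 5.3, 'mean': array([428.1, 317.1,  30.9])}
```

>>> drive_tool(rot=[[0,0,0],[0,0,0],[0,0,0],[0,0,0],[0,0,0],[0,0,0],[0,0,0],[0,0,0],[0,0,0],[0,0,0]], linear=[[0,0.1,-3],[0,0.1,-7],[0,0.1,-11],[0,0.1,-14],[0,0.1,-16],[0,0.1,-16.7],[0,0.1,-16.7],[0,0.1,-16.7],[0,0.1,-16.7],[0,0.1,-16.7]], claw=[100,100,100,100,100,100,90,60,30,0])

```text
t: 12.75
eef_pos: [428.0, 314.7, 13.7]
orientation: [0.0, 0.671, 0.742, 0.001]
contact_force: [-12.1, -2.3, 16.9]
opening: 0.491
```

>>> drive_tool(rot=[[0,0,0],[0,0,0],[0,0,0],[0,0,0],[0,0,0],[0,0,0],[0,0,0],[0,0,0],[0,0,0],[0,0,0]], linear=[[0,0,0],[0,0,0],[0,0,0],[0,0,0],[0,0,0],[0,0,0.5],[0,0,2],[0,0,5],[0,0,8.5],[0,0,11]], claw=[0,0,0,0,0,0,0,0,0,0])

```text
t: 13.58
eef_pos: [427.3, 314.5, 125.4]
orientation: [0.0, 0.67, 0.742, 0.001]
contact_force: [0.7, 0.8, -3.2]
opening: 0.48
```

>>> drive_tool(rot=[[0,0,0],[0,0,-1],[0,0,-2],[0,0,-3],[0,0,-4],[0,0,-5],[0,0,-6],[0,0,-7],[0,0,-8],[0,0,-8.9]], linear=[[0.4,-1.2,1],[1.4,-4.3,1],[2.5,-7.8,1],[3.7,-11.4,1],[4.9,-15,1],[6.1,-18.6,1],[7.3,-22.2,1],[8.5,-25.8,1],[9.7,-29.4,1],[10.9,-33,1]], claw=[0,0,0,0,0,0,0,0,0,0])

```text
t: 14.42
eef_pos: [536.5, -17.8, 133.2]
orientation: [0.0, 0.726, 0.687, 0.0]
contact_force: [1.7, 1.2, -4.0]
opening: 0.478
```

>>> drive_tool(rot=[[0,0,0],[0,0,0],[0,0,0],[0,0,0],[0,0,0],[0,0,0],[0,0,0],[0,0,0],[0,0,0],[0,0,0]], linear=[[1.2,-3.6,0],[2.4,-7.2,0],[3.6,-10.8,0],[4.8,-14.4,0],[6,-18,0],[7.1,-21.6,0],[8.2,-25,0],[8.9,-27.4,0],[9.1,-28.4,0],[9.1,-28.4,0]], claw=[0,0,0,0,0,0,0,0,0,0])

```text
t: 15.25
eef_pos: [626.6, -303.0, 132.5]
orientation: [0.0, 0.727, 0.686, -0.0]
contact_force: [0.3, 1.0, -3.3]
opening: 0.479
```

>>> drive_tool(rot=[[0,0,0],[0,0,0],[0,0,0],[0,0,0],[0,0,0],[0,0,0],[0,0,0],[0,0,0],[0,0,0],[0,0,0]], linear=[[0,0,-1],[0,0,-3.5],[0,0,-6.5],[0,0,-8.5],[0,0,-9.5],[0,0,-9.8],[0,0,-9.8],[0,0,-9.8],[0,0,-9.8],[0,0,-9.8]], claw=[0,0,0,0,0,0,0,0,0,0])

```text
t: 16.08
eef_pos: [627.8, -299.9, 35.6]
orientation: [0.001, 0.726, 0.688, 0.0]
contact_force: [-0.6, -0.0, -3.9]
opening: 0.477
```

>>> drive_tool(rot=[[0,0,0],[0,0,0],[0,0,0],[0,0,0],[0,0,0],[0,0,0],[0,0,0],[0,0,0],[0,0,0],[0,0,0]], linear=[[0,0,-0.9],[0,0,-1.5],[0,0,-1.65],[0,0,-1.65],[0,0,-1.65],[0,0,-1.65],[0,0,-1.65],[0,0,0.5],[0,0,4],[0,0,8]], claw=[0,0,0,0,65,70,70,70,70,70])

```text
t: 16.92
eef_pos: [626.1, -299.2, 113.4]
orientation: [-0.002, 0.726, 0.688, -0.001]
contact_force: [0.2, -0.5, 1.1]
opening: 0.699
```

>>> drive_tool(rot=[[0,0,0],[0,0,0],[0,0,0],[0,0,0],[0,0,0],[0,0,0],[0,0,0],[0,0,0],[0,0,0],[0,0,0]], linear=[[0,1.5,3],[-0.2,4.5,5.5],[-0.4,8.3,7],[-0.6,12.3,8],[-0.8,16.3,8],[-1,20.3,8],[-1,24.3,8],[-1,27.5,8],[-1,29.1,8],[-1,29.1,8]], claw=[100,100,100,100,100,100,100,100,100,100])

```text
t: 17.75
eef_pos: [617.1, -3.6, 194.4]
orientation: [-0.001, 0.724, 0.69, 0.001]
contact_force: [0.3, 0.3, -0.3]
opening: 1.0
```

```bash
python3 -c "
from h import *
X,p=look((617.8,-8.8),56,name='w2')
print(topface(X,(614,-0.7),30,100,4))"
```

```text
tcp [617.1  -3.6 194.4] jaw -2.8 t 17.75
{'n': 2112, 'c': array([619.1,  -7. ]), 'size': array([47., 47.]), 'ang': 42.2, 'mean': array([619.2,  -6.2,  56.9])}
{'n': 12557, 'c': array([615.1,   2. ]), 'size': array([134.9, 134.9]), 'ang': 40.4, 'mean': array([614.5,   8.3,  31. ])}
```

>>> drive_tool(rot=[[0,0,0],[0,0,0],[0,0,0],[0,0,0],[0,0,0],[0,0,0],[0,0,0],[0,0,0],[0,0,0],[0,0,0]], linear=[[0.1,0.1,-2],[0.1,0.1,-6],[0.1,0.1,-10],[0.1,0.1,-13],[0.1,0.1,-14.8],[0.1,0.1,-15.3],[0.1,0.1,-15.3],[0.1,0.1,-15.3],[0.1,0.1,-15.3],[0.1,0.1,-15.3]], claw=[100,100,100,100,100,100,90,70,50,20])

```text
t: 18.63
eef_pos: [619.1, -8.0, 43.2]
orientation: [0.001, 0.726, 0.687, 0.001]
contact_force: [-3.4, -0.9, 10.2]
opening: 0.541
```

>>> drive_tool(rot=[[0,0,0],[0,0,0],[0,0,0],[0,0,0],[0,0,0],[0,0,0],[0,0,0],[0,0,0],[0,0,0],[0,0,0]], linear=[[0,0,0],[0,0,0],[0,0,0],[0,0,0],[0,0,0],[0,0,0.5],[0,0,2],[0,0,4.5],[0,0,6.5],[0,0,7]], claw=[0,0,0,0,0,0,0,0,0,0])

```text
t: 19.47
eef_pos: [619.8, -7.7, 115.2]
orientation: [0.002, 0.726, 0.688, 0.002]
contact_force: [0.6, 0.0, -2.0]
opening: 0.539
```

>>> drive_tool(rot=[[0,0,0],[0,0,0],[0,0,0],[0,0,0],[0,0,0],[0,0,0],[0,0,0],[0,0,0],[0,0,0],[0,0,0]], linear=[[0.1,-1.2,0],[0.3,-4,0],[0.5,-7.5,0],[0.7,-11,0],[0.9,-14.5,0],[1.1,-17.7,0],[1.3,-20,0],[1.3,-20.7,0],[1.3,-20.7,-1],[1.3,-20.7,-3]], claw=[0,0,0,0,0,0,0,0,0,0])

```text
t: 20.3
eef_pos: [631.8, -215.3, 81.6]
orientation: [0.001, 0.726, 0.687, 0.001]
contact_force: [0.7, -0.7, -3.5]
opening: 0.54
```

>>> drive_tool(rot=[[0,0,0],[0,0,0],[0,0,0],[0,0,0],[0,0,0],[0,0,0],[0,0,0],[0,0,0],[0,0,0],[0,0,0]], linear=[[0,0,-2],[0,0,-3.5],[0,0,-4.5],[0,0,-4.8],[0,0,-4.8],[0,0,-4.8],[0,0,-4.8],[0,0,-4.8],[0,0,-4.8],[0,0,-4.8]], claw=[0,0,0,0,0,0,0,0,0,0])

```text
t: 21.13
eef_pos: [631.4, -214.9, 33.8]
orientation: [0.0, 0.726, 0.688, 0.0]
contact_force: [0.3, 0.1, -2.9]
opening: 0.54
```

```bash
python3 -c "
from h import *
for n in ('wrist','top'):
    p,D=grab_frame(n);cv2.imwrite(f'pics/{n}3.png',p[:,:,::-1])
a=cv2.imread('pics/wrist3.png');b=cv2.imread('pics/top3.png');c=np.hstack([a,b]);cv2.imwrite('pics/c3.png',cv2.resize(c,(800,300),interpolation=cv2.INTER_AREA))
print(pose()[0])"
```

```text
[ 631.34986323 -214.76873133   33.56130725]
```

View pics/c3.png

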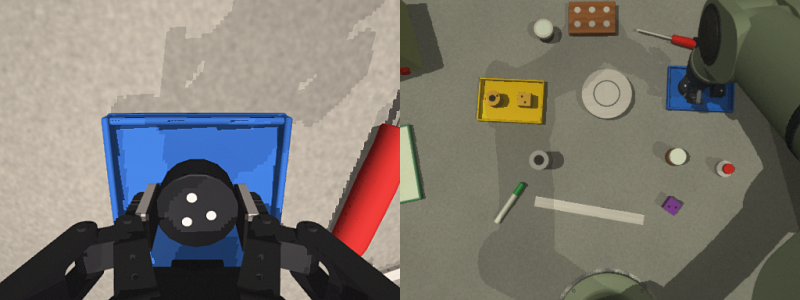

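The left half shows the disc held level (195,208) over the blue tray. The right half shows both brass pieces in the yellow tray, (494,99) and (524,99), and the anvil empty. Lowering and releasing next.

>>> drive_tool(rot=[[0,0,0],[0,0,0],[0,0,0],[0,0,0],[0,0,0],[0,0,0],[0,0,0],[0,0,0],[0,0,0],[0,0,0]], linear=[[0,0,-0.9],[0,0,-1.5],[0,0,-1.67],[0,0,-1.67],[0,0,-1.67],[0,0,-1.67],[0,0,-1.67],[0,0,0],[0,0,4],[0,0,8]], claw=[0,0,0,0,65,72,72,72,72,72])

```text
t: 22.07
eef_pos: [630.2, -214.3, 112.8]
orientation: [-0.002, 0.726, 0.688, -0.001]
contact_force: [1.6, -1.3, 0.6]
opening: 0.722
```

>>> drive_tool(rot=[[0,0,0],[0,0,0],[0,0,0],[0,0,0],[0,0,0],[0,0,0],[0,0,0],[0,0,0],[0,0,0],[0,0,0]], linear=[[0,1,3],[-1,4,6.5],[-3,7.5,9],[-5,11,9],[-7,14.5,9],[-9,18,9],[-11,21.5,9],[-13,25,9],[-15,28.5,9],[-16.5,32,9]], claw=[100,100,100,100,100,100,100,100,100,100])

```text
t: 22.9
eef_pos: [464.5, 106.5, 203.3]
orientation: [0.0, 0.726, 0.688, -0.0]
contact_force: [1.8, 0.0, 0.4]
opening: 1.004
```

>>> drive_tool(rot=[[0,0,0],[0,0,0],[0,0,0],[0,0,0],[0,0,0],[0,0,0],[0,0,0],[0,0,0],[0,0,0],[0,0,0]], linear=[[-1,3,0],[-2,5.5,0],[-3,6.8,0],[-3,6.8,0],[-3,6.8,0],[-3,6.8,0],[-3,6.8,0],[-3,6.8,0],[-3,6.8,0],[-3,6.8,0]], claw=[100,100,100,100,100,100,100,100,100,100])

```text
t: 23.73
eef_pos: [436.4, 172.9, 203.3]
orientation: [-0.0, 0.726, 0.687, -0.0]
contact_force: [-0.5, 1.1, 0.4]
opening: 1.002
```

```bash
cat > chk.py <<'E'
from h import *
p,D=grab_frame("top");X=cloud("top",D);cv2.imwrite("pics/chk.png",p[:,:,::-1])
for n,s,h in [("bblock",(599,222.5),35),("bround",(603,306),37),("sblock",(627.7,-299.5),35),("sround",(632,-215.5),31),("cyl",(435.5,172.5),65),("cylA",(614,-.5),95),("anvil",(614.3,-.7),30),("jar",(443.5,-181),55),("knob",(412,-312.5),48)]:
    print(n,topface(X,s,h,100 if n=="anvil" else 35,3.5))
E
python3 chk.py; python3 -c "
from h import *
look((435.5,172.5),65)"
```

```text
bblock {'n': 292, 'c': array([598.2, 220.5]), 'size': array([36.1, 36. ]), 'ang': 86.2, 'mean': array([598. , 220.3,  35.3])}
bround {'n': 307, 'c': array([601.7, 305.7]), 'size': array([40.4, 40.2]), 'ang': 49.8, 'mean': array([601.4, 305. ,  37.4])}
sblock {'n': 311, 'c': array([ 626.6, -299.7]), 'size': array([32.1, 42.3]), 'ang': 87.5, 'mean': array([ 626.3, -299. ,   35.6])}
sround {'n': 400, 'c': array([ 630.2, -215.2]), 'size': array([46.3, 45.3]), 'ang': 34.8, 'mean': array([ 630.3, -215.1,   31.6])}
cyl {'n': 487, 'c': array([435.7, 172.7]), 'size': array([48.1, 48.9]), 'ang': 44.3, 'mean': array([435.3, 172.6,  65.6])}
cylA None
anvil {'n': 3125, 'c': array([ 6.141e+02, -6.000e-01]), 'size': array([132.3, 134.7]), 'ang': 89.6, 'mean': array([ 6.132e+02, -3.000e-01,  3.080e+01])}
jar {'n': 356, 'c': array([ 443.5, -181.7]), 'size': array([42.6, 40. ]), 'ang': 89.8, 'mean': array([ 443.4, -181. ,   55.6])}
knob {'n': 154, 'c': array([ 412.1, -312.7]), 'size': array([26.1, 26.1]), 'ang': 0.0, 'mean': array([ 411.4, -312.5,   48.3])}
tcp [436.4 173.  203.3] jaw -3.1 t 23.7833
{'n': 2391, 'c': array([436.1, 174.7]), 'size': array([50.1, 49.2]), 'ang': 88.9, 'mean': array([436.5, 175.5,  66.1])}
```

All four pieces read flat on the correct tray floors and well inside the limits; the jar and spare anvil haven't moved. Next is the finned cylinder.

>>> drive_tool(rot=[[0,0,0],[0,0,0],[0,0,0],[0,0,0],[0,0,0],[0,0,0],[0,0,0],[0,0,0],[0,0,0],[0,0,0]], linear=[[0,0.1,-3],[0,0.1,-7],[0,0.1,-11],[0,0.1,-14.5],[0,0.1,-16.8],[0,0.1,-17.6],[0,0.1,-17.6],[0,0.1,-17.6],[0,0.1,-17.6],[0,0.1,-17.6]], claw=[100,100,100,100,100,100,90,70,50,20])

```text
t: 24.67
eef_pos: [437.1, 174.6, 29.0]
orientation: [0.0, 0.726, 0.688, 0.001]
contact_force: [-2.1, -0.5, 7.8]
opening: 0.571
```

>>> drive_tool(rot=[[0,0,0],[0,0,0],[0,0,0],[0,0,0],[0,0,0],[0,0,0],[0,0,0],[0,0,0],[0,0,0],[0,0,0]], linear=[[0,0,0],[0,0,0],[0,0,0],[0,0,0],[0,0,0],[0,0,0.5],[0,0,2],[0,0,5],[0,0,8],[0,0,10]], claw=[0,0,0,0,0,0,0,0,0,0])

```text
t: 25.5
eef_pos: [436.7, 174.4, 130.7]
orientation: [0.0, 0.726, 0.688, 0.001]
contact_force: [1.4, -0.3, -1.7]
opening: 0.572
```

>>> drive_tool(rot=[[0,0,0],[0,0,0],[0,0,0],[0,0,0],[0,0,0],[0,0,0],[0,0,0],[0,0,0],[0,0,0],[0,0,0]], linear=[[0.7,-0.7,0],[2.5,-2.5,0],[5,-4.9,0],[7.6,-7.4,0],[10.2,-9.9,0],[12.8,-12.4,0],[15.3,-14.9,0],[17.1,-16.7,0],[17.8,-17.3,0],[17.8,-17.3,0]], claw=[0,0,0,0,0,0,0,0,0,0])

```text
t: 26.33
eef_pos: [615.3, -1.4, 127.2]
orientation: [0.0, 0.727, 0.686, 0.0]
contact_force: [-0.4, -0.1, -1.6]
opening: 0.573
```

>>> drive_tool(rot=[[0,0,0],[0,0,0],[0,0,0],[0,0,0],[0,0,0],[0,0,0],[0,0,0],[0,0,0],[0,0,0],[0,0,0]], linear=[[0,0,-1],[0,0,-3],[0,0,-4.5],[0,0,-5.3],[0,0,-5.5],[0,0,-5.5],[0,0,-5.5],[0,0,-5.5],[0,0,-5.5],[0,0,-5.5]], claw=[0,0,0,0,0,0,0,0,0,0])

```text
t: 27.17
eef_pos: [614.5, 1.3, 72.8]
orientation: [0.0, 0.726, 0.688, 0.0]
contact_force: [-0.5, 0.3, -1.8]
opening: 0.575
```

>>> drive_tool(rot=[[0,0,0],[0,0,0],[0,0,0],[0,0,0],[0,0,0],[0,0,0],[0,0,0],[0,0,0],[0,0,0],[0,0,0]], linear=[[0,0,-0.7],[0,0,-1.2],[0,0,-1.45],[0,0,-1.45],[0,0,-1.45],[0,0,-1.45],[0,0,-1.45],[0,0,-1.45],[0,0,0],[0,0,3]], claw=[0,0,0,0,65,75,85,90,90,90])

```text
t: 28.0
eef_pos: [612.5, 1.3, 100.6]
orientation: [-0.002, 0.726, 0.688, -0.002]
contact_force: [0.3, 0.1, 0.3]
opening: 0.902
```

>>> drive_tool(rot=[[0,0,0],[0,0,0],[0,0,0],[0,0,0],[0,0,0],[0,0,0],[0,0,0],[0,0,0],[0,0,0],[0,0,0]], linear=[[0,0,3],[0,0,6.5],[0,0,10],[0,-1,12],[-2,-4,12],[-4,-7,12],[-6,-10,12],[-8,-13,12],[-9,-15,12],[-9,-15,12]], claw=[90,90,90,90,90,90,90,90,90,90])

```text
t: 28.83
eef_pos: [521.9, -153.6, 223.2]
orientation: [0.001, 0.728, 0.686, -0.001]
contact_force: [0.5, -0.6, -0.1]
opening: 0.9
```

```bash
python3 chk.py
```

```text
bblock {'n': 295, 'c': array([598.4, 220.6]), 'size': array([36.4, 35.3]), 'ang': 86.6, 'mean': array([598.2, 220.1,  35.4])}
bround {'n': 304, 'c': array([602.2, 305.5]), 'size': array([40.5, 40.3]), 'ang': 25.6, 'mean': array([601.7, 305. ,  37.4])}
sblock None
sround {'n': 106, 'c': array([ 636.5, -200.4]), 'size': array([15.2, 38.4]), 'ang': 70.2, 'mean': array([ 636.6, -201. ,   31.5])}
cyl None
cylA {'n': 527, 'c': array([ 6.131e+02, -3.000e-01]), 'size': array([48.2, 49.8]), 'ang': 89.8, 'mean': array([ 6.133e+02, -3.000e-01,  9.580e+01])}
anvil {'n': 2490, 'c': array([ 6.141e+02, -6.000e-01]), 'size': array([132.4, 134.4]), 'ang': 89.5, 'mean': array([ 6.104e+02, -2.000e-01,  3.070e+01])}
jar {'n': 363, 'c': array([ 443.5, -181.7]), 'size': array([40. , 42.5]), 'ang': 0.2, 'mean': array([ 443.4, -180.9,   55.5])}
knob {'n': 150, 'c': array([ 411.1, -312.6]), 'size': array([26.4, 24.1]), 'ang': 89.9, 'mean': array([ 411.3, -312.5,   48.4])}
```

View pics/chk.png

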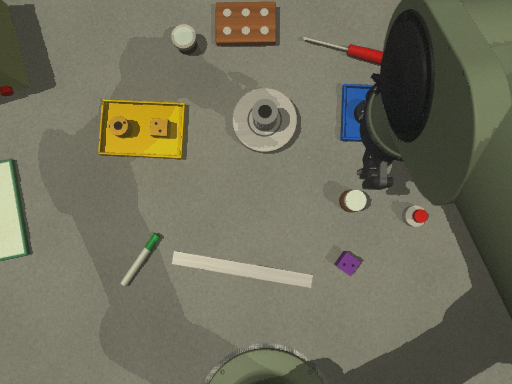

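The cylinder stands upright in the anvil ring (265,112). Both brass pieces are in the yellow tray, at (118,126) and (159,128). The arm only hides the blue tray in this picture; I measured its contents earlier and haven't touched them since. Handing in.

```bash
python3 -c "
from station import ticket
print(ticket.job_done())"
```

```text
the job is handed in; nothing more can be done
None
```

I put both brass samples in the yellow tray and both steel samples in the blue tray. Then I stood the finned cylinder on the anvil table and handed the job in at about 29 s of the 122 s allowed.

- **Samples:** after the last one was released, the top camera showed all four flat on the tray floors. They were within 5 mm of the spots I aimed for, well inside the limits.
- **Cylinder:** the final check put it about 1 mm from the anvil's centre, with its top at 95.8 mm (95 mm expected).
- **Left alone:** the oil jar and spare anvil read the same positions as at the start, to within 1 mm.
- **Not rechecked:** the arm hid most of the blue tray in the last picture. The steel block gave no reading and the steel disc only a partial one, so their check rests on the full view taken before the cylinder move.
- **Disagreement:** the wrist camera read y about 2–3 mm higher than the top camera throughout. I aimed between the two.

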